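# Dig the pliers out of the tool tray

### The arm

A 6-joint arm with a two-finger parallel gripper is mounted at the origin on a cart in front of the work surface, level with it; the furniture and walls round the work are solid. World frame = base frame: x ahead of the robot, y to its left, z up, the work surface at z = 0. Lengths are in m, angles in degrees, forces in N, time in s.
With the tool pointing down it reaches from about 0.325 to 0.85 m from the base axis. Payload 4.4 kg.
Tool frame: the origin (TCP) lies at the very end of the fingers, on their centre line; the grasp point (between the pads) lies 19 mm behind it (r.tcp_to_grasp is the distance from the TCP to the grasp point, in m); z points along the fingers, y is the line along which they close (so a half turn about z gives the same grasp; the last joint's range is limited). The gripper opens to 94 mm and grips with 3 to 60 N. Pads are 16 mm wide; open, the fingers measure 119 mm over their backs; the gripper's body (75 mm by 177 mm) begins 78 mm behind the grasp point.
Start: joints at [67.638, 11.837, 88.321, -0, 79.842, -8.623], TCP at [0.137, 0.559, 0.205] pointing down, gripper open.
Joint ranges: [-156.59, 156.59], [-49.26, 127.26], [12.9, 141.05], [-63.56, 243.56], [4.71, 150.69], [-161.64, 161.64]. Speed limits (degrees/s): [159.86, 159.86, 180, 180, 180, 180].

### API

Orientations are given as [roll, pitch, yaw] about the fixed x, y, z axes, in that order (R = Rz(yaw) Ry(pitch) Rx(roll)).
In Python, from workcell import r gives the robot as it stands. The module is installed in compiled form; this text tells all that it offers.
- The arm moves only by the shell command python3 -m crank 'ROWS' [OPENING]. ROWS is a JSON object of lists of equal length, an entry for each row: "delta_pos": the shift along the tool's x, y, z in m, a list of three; "delta_rot": the turn, a rotation vector about the tool's x, y, z in rad, a list of three. In form: {"delta_pos": [[x, y, z], ...], "delta_rot": [[ax, ay, az], ...]}. A call has 1 to 8 rows; each row is the pose to reach, as a shift and turn from the pose commanded when the call began, along the tool's axes at that moment; what a row does not reach only later rows make up. A row lasts 1/10 s, in which the tool goes at most 50 mm and 8.59 degrees, less where a joint would pass 70% of its speed; a pose out of reach is approached as far as the arm can. A call with a gripper value outside its range is refused whole. OPENING is the closure in counts, from 0 (fully open) to 255 (shut), set as the call begins (- or left out, the last holds). The fingers move at their own pace and stop on an object; the grip force is fixed at half the most. Time passes only in rows, so rows that repeat a pose let the fingers close. It gives the time, the measured TCP pose, the force, the opening and the grip force at its end, in the units of the state.
- r.get_state(): the state, without advancing time (a new reading comes with each control period).
- r.read_camera(name): name is "scene" or "top"; returns a dict with "img" (384x512x3 uint8, red, green, blue), "fx", "fy", "cx", "cy" (pixels), "camera_from_world" (4x4, takes a point from world to camera coordinates). Camera axes: x right, y down, z forward; pixel columns grow to the right and rows downward; lengths in m; the calibration is good to about 2 mm. A picture is of the moment at which its call begins. There is no depth.
- r.close_job(): hands the job in; it is judged then, once.
The state is a dict: "t": time; "qpos": joint angles; "joint_velocities": joint speeds; "effort": joint torques, N m; "position": TCP position; "ee_rot": TCP orientation; "ft_force": force on the tool from outside, world axes, zero at the start; "ft_torque": the same for the moment, N m; "grip_width": finger opening in m; "grip_force": force on a finger pad.
Only numpy, scipy, OpenCV 4.12 (cv2) and the standard library are available. Lean on these libraries where they do the work, as an engineer would, in place of code of your own. Each camera call takes 0.05 s, during which the arm holds its last target. There are 200 camera calls.

### The job

The long-nose pliers are buried in the steel tray under the wooden sanding block and the bar of polishing compound. Slide both off the pliers, keeping them down in the tray (do not pick them up), and leave the delicate little casting in the tray standing where it is. Then lift out the pliers and lay them gently, flat and wholly on the wooden board, leaving everything else in the tray.

Things in the scene. Friction and masses are not known exactly. Their poses are not given: they have to be found in the camera images.
- tray: open shallow rectangular dark steel tray, fixed to the bench; 268 mm along its own x, 400 mm along its own y, 45 mm high, sheet 4 mm thick (so 260 x 392 mm inside, inner floor 4 mm above the bench). Origin: centre of its underside, on the bench; z up.
- board: plain orange-brown wooden board, fixed flat on the bench; 260 mm along its own x, 140 mm along its own y, 10 mm thick. Origin: centre of its underside, on the bench; z up.
- long_nose_pliers: loose rigid long-nose pliers, yellow and black grips, 59 x 189 x 14 mm, 0.21 kg, flat on the tray floor, nose away from the robot, along the tray's x. Origin: centre of underside; own +y to the grip ends, -y to the nose, z up. Grips: y -19 to 94 mm, 13 mm high, 56 mm wide over both at y 30 to 94. Pivot: y -50 to -25, 20 mm wide, 11 high. Nose ends at y -95.
- wood_block: loose sanding block of wood and emery paper, 60 mm (own x; 56 mm bare block) x 91 mm (own y) x 26 mm high, about 0.15 kg. Origin: centre of its underside; z up. It starts flat across both grips of the pliers, its 91 mm length athwart them.
- compound_bar: loose bar of polishing compound, 42 mm (own x) x 105 mm (own y) x 37 mm high, about 0.25 kg. Origin: centre of its underside; z up. It starts flat across both grips of the pliers next to the sanding block, its 105 mm length athwart them; which of the two lies nearer the grip ends varies.
- casting: small delicate cream casting, a bud on a square foot, 48 x 52 mm and 54 mm high, loose, standing upright on the tray floor near one of the two short sides of the tray (one end of the tray's y); which one varies. Origin: centre of its underside; z up.
- punch: loose plain steel punch, 9 x 125 x 9 mm, lying on the tray floor along the other short side than the casting, its length (own y) along that side. Origin: centre of its underside. It may be pushed about in the tray.
- nose (a point): point on the pliers at the tip of the nose, mid-height (pliers' own x 0, y -94, z 7 mm)
- grip_a (a point): point on the pliers at the end of one grip, mid-height (own x -20, y 93, z 7 mm)
- grip_b (a point): point on the pliers at the end of the other grip, mid-height (own x 20, y 93, z 7 mm)
Not all that is in view belongs to the job. Several things have the shape of the casting; the one meant has the colours described above.

How it is judged (in metres and radians):
On the way, in this order (a step that is already met when the one before it is completed fails the run):
1. neither the sanding block nor the compound bar rests on the pliers any more ((contact force between wood_block and long_nose_pliers below 0.02 N or (z of wood_block in the frame of tray below 0.007 m and angle between wood_block's own z axis and vertical below 0.08 rad)) and (contact force between compound_bar and long_nose_pliers below 0.02 N or (z of compound_bar in the frame of tray below 0.007 m and angle between compound_bar's own z axis and vertical below 0.08 rad)) and height (world z) of long_nose_pliers below 0.03 m), for 0.3 s.
2. the pliers are lifted clear of the tray's rim (height (world z) of long_nose_pliers above 0.055 m), for 0.1 s.
At the end, for the whole second after the job is handed in: The pliers lie flat (within 7 degrees), right side up, at rest on the board with the nose tip and both grip ends over it (up to 3 mm overhang of these points allowed); the sanding block, compound bar and punch are in the tray; the casting stands upright in the tray, within 20 mm of where it stood (x of nose in the frame of board between -0.133 and 0.133 m and y of nose in the frame of board between -0.073 and 0.073 m and x of grip_a in the frame of board between -0.133 and 0.133 m and y of grip_a in the frame of board between -0.073 and 0.073 m and x of grip_b in the frame of board between -0.133 and 0.133 m and y of grip_b in the frame of board between -0.073 and 0.073 m and z of long_nose_pliers in the frame of board between 0.006 and 0.014 m and angle between long_nose_pliers's own z axis and vertical below 0.12 rad and linear speed of long_nose_pliers below 0.02 m/s and x of wood_block in the frame of tray between -0.13 and 0.13 m and y of wood_block in the frame of tray between -0.196 and 0.196 m and z of each of wood_block, compound_bar, casting, punch in the frame of tray below 0.035 m and x of compound_bar in the frame of tray between -0.13 and 0.13 m and y of compound_bar in the frame of tray between -0.196 and 0.196 m and x of casting in the frame of tray between -0.13 and 0.13 m and y of casting in the frame of tray between -0.196 and 0.196 m and x of punch in the frame of tray between -0.13 and 0.13 m and y of punch in the frame of tray between -0.196 and 0.196 m and angle between casting's own z axis and vertical below 0.35 rad); the robot touches nothing.
It fails at once if the sanding block or the compound bar is lifted more than 50 mm off the tray floor (z of any of wood_block, compound_bar in the frame of tray above 0.054 m).
It fails at once if the casting is tipped (by more than 20 degrees) or moved by more than 20 mm (angle between casting's own z axis and vertical above 0.35 rad or distance of casting from where it was at the start of the episode above 0.02 m).
It fails at once if the pliers are dropped from a height (falling free at more than 0.8 m/s) (linear speed of long_nose_pliers above 0.8 m/s and contact force between the fingers and long_nose_pliers below 0.2 N).
It also fails if it takes over 59 s, if anything falls off the work surface, if the arm or the gripper's body presses on something with over 40 N, if the wrist force passes 120 N, or if a joint passes its speed limit or range.

## Working session

There is one attempt and no reset: what is moved stays moved. The work goes in short steps, Python scripts to look and compute and a shell command to move; the robot and the scene stay as the last step left them, time stands still between calls to the robot, and variables do not carry over. Pictures are saved under pics/ and viewed, at most 10 in all, crops included, and the job is handed in when it is done.

```bash
mkdir -p pics; cat > h.py <<'E'
import numpy as np,cv2
from workcell import r
def ray(c,u,v,z):
    M=np.array(c["camera_from_world"]);R=M[:3,:3];t=M[:3,3]
    o=-R.T@t;d=R.T@np.array([(u-c["cx"])/c["fx"],(v-c["cy"])/c["fy"],1])
    return o+d*(z-o[2])/d[2]
def proj(c,p):
    M=np.array(c["camera_from_world"]);q=M[:3,:3]@np.array(p)+M[:3,3]
    return c["fx"]*q[0]/q[2]+c["cx"],c["fy"]*q[1]/q[2]+c["cy"]
def save(c,name,s=1.5):
    cv2.imwrite("pics/"+name,cv2.resize(c["img"][:,:,::-1],None,fx=s,fy=s))
E
python3 - <<'E'
from h import *
for n in("top","scene"):
    c=r.read_camera(n);save(c,n+"0.png");M=np.array(c["camera_from_world"]);print(n,c["fx"],c["cx"],c["cy"],(-M[:3,:3].T@M[:3,3]).round(3),M[:3,:3].round(2).tolist())
s=r.get_state();print(s["position"],s["ee_rot"],s["t"])
E
```

```text
top 414.859595898864 258.5884803911985 187.09751744791643 [ 0.529 -0.018  1.151] [[-0.0, -1.0, -0.01], [-1.0, 0.0, -0.05], [0.05, 0.01, -1.0]]
scene 467.93071384898565 269.6494013310296 196.73929647746897 [-0.335 -0.946  0.973] [[0.72, -0.69, 0.02], [-0.39, -0.43, -0.82], [0.57, 0.58, -0.58]]
[0.13628066 0.55788212 0.20441779] [-1.79885167e+02 -1.73306218e-02  1.66261229e+02] 0.1
```

View pics/top0.png

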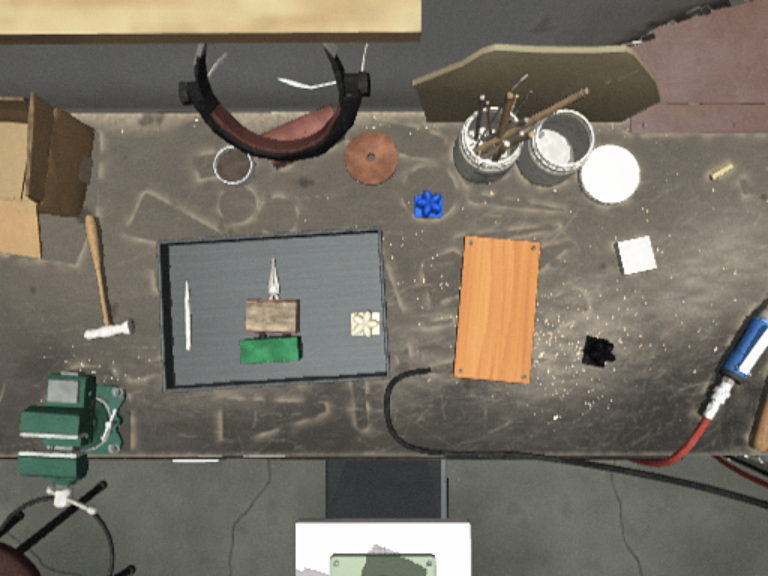

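View pics/scene0.png

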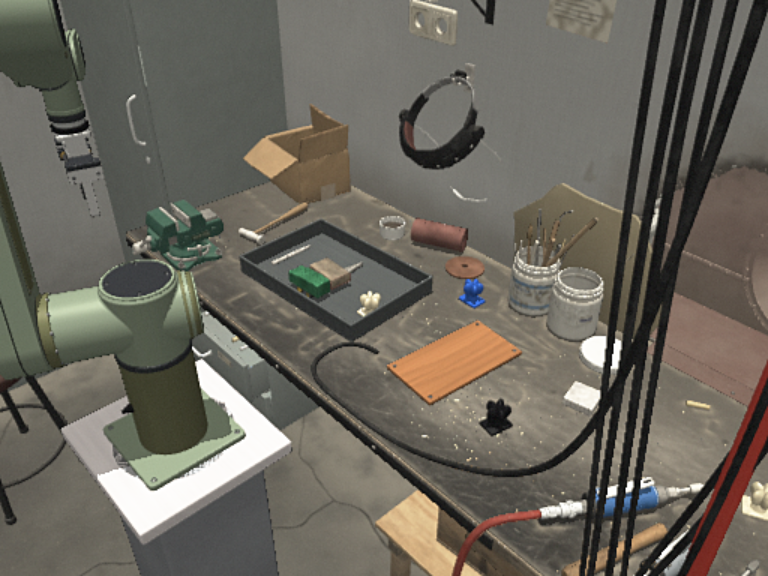

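The top view (768x576) shows the cream casting in the tray at (365,323). The same-shaped blue one at (428,205) and black one at (598,350) are outside the tray. The cream one on the floor of the tray fits the description. The green bar is at (270,349), the wood block at (272,316), the nose tip at (274,259), the punch at (188,315) and the board at (497,310).

```bash
cat > m.py <<'E'
from h import *
def rect(c,m,z):
    m=cv2.morphologyEx(m.astype(np.uint8),cv2.MORPH_OPEN,np.ones((2,2)))
    k,_=cv2.findContours(m,0,2);k=max(k,key=cv2.contourArea)
    b=cv2.boxPoints(cv2.minAreaRect(k));p=np.array([ray(c,u,v,z)[:2] for u,v in b])
    e=p[1]-p[0],p[2]-p[1];L=max(e,key=np.linalg.norm);a=np.degrees(np.arctan2(L[1],L[0]))%180
    return p.mean(0).round(4),[round(float(np.linalg.norm(x)),4) for x in e],round(a,1)
def win(m,x0,x1,y0,y1):
    o=np.zeros_like(m);o[y0:y1,x0:x1]=m[y0:y1,x0:x1];return o
def masks(c):
    h=cv2.cvtColor(c["img"],cv2.COLOR_RGB2HSV).astype(int);H,S,V=h[...,0],h[...,1],h[...,2];T=(108,258,155,258)
    return dict(bar=(win((H>45)&(H<85)&(S>100),*T),.054),wood=(win((H<20)&(S>45)&(V>50),*T),.043),
      cast=(win((H>12)&(H<35)&(V>150)&(S>25),*T),.03),board=(win((H<25)&(S>110),*(300,365,150,260)),.01))
E
python3 - <<'E'
from m import *
c=r.read_camera("top")
for k,(m,z) in masks(c).items(): print(k,rect(c,m,z))
for n,(u,v),z in [("tl",(161,243),.045),("tr",(380,231),.045),("br",(387,374),.045),("bl",(165,388),.045),("nose",(274.5,258),.011),("punchA",(187,282),.01),("punchB",(188,349),.01),("neck",(274,295),.015)]: print(n,ray(c,u/1.5,v/1.5,z)[:2].round(4))
save({"img":c["img"][150:265,105:260]},"crop0.png",5)
E
```

```text
bar (array([0.464 , 0.1942]), [0.1052, 0.0411], np.float64(93.0))
wood (array([0.5223, 0.1937]), [0.091, 0.0613], np.float64(89.8))
cast (array([0.5222, 0.1989]), [0.0867, 0.0512], np.float64(89.8))
board (array([ 0.5345, -0.2122]), [0.2609, 0.141], np.float64(174.7))
tl [0.6555 0.395 ]
tr [0.6757 0.0028]
br [ 0.4216 -0.009 ]
bl [0.3979 0.3837]
nose [0.631  0.1978]
punchA [0.5873 0.3589]
punchB [0.4645 0.3554]
neck [0.5627 0.1975]
```

View pics/crop0.png

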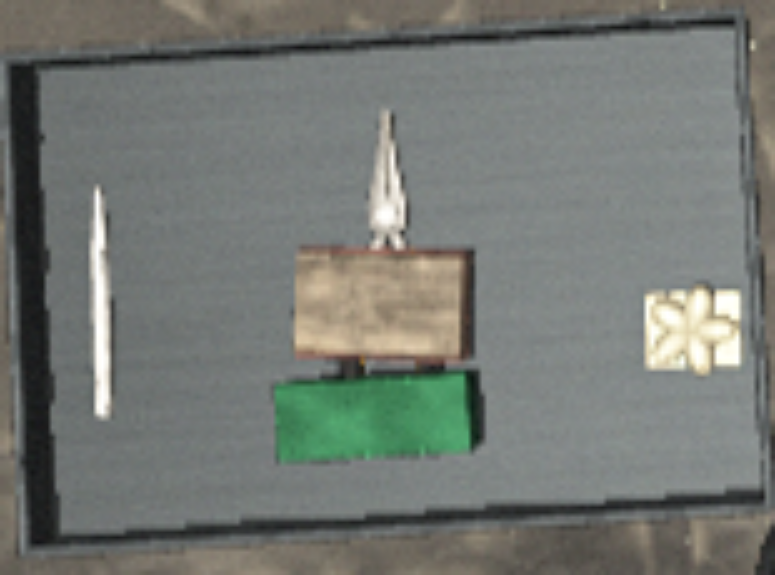

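The crop confirms that the cream casting stands at crop (695,330). It also shows the bar and block lying across the grips, with the punch at crop (100,300). I'll push both to +y, the punch side, with one finger on each.

```bash
cat > go.py <<'E'
import sys;from h import *
from scipy.spatial.transform import Rotation as R
def go(x,y,z,yaw):
    s=r.get_state();A=R.from_euler("xyz",s["ee_rot"],degrees=True);B=R.from_euler("xyz",[180,0,yaw],degrees=True)
    print("t",s["t"],"pos",np.array(s["position"]).round(4),"rot",np.array(s["ee_rot"]).round(1),"w",round(s["grip_width"],4),"F",np.array(s["ft_force"]).round(1))
    print("dpos",A.inv().apply(np.array([x,y,z])-s["position"]).round(4),"drot",(A.inv()*B).as_rotvec().round(3))
if len(sys.argv)>4: go(*map(float,sys.argv[1:5]))
E
python3 -m crank '{"delta_pos":[[-0.452,-0.3455,0],[-0.452,-0.3455,0],[-0.452,-0.3455,0],[-0.452,-0.3455,0],[-0.452,-0.3455,0],[-0.452,-0.3455,0],[-0.452,-0.3455,0],[-0.452,-0.3455,0]],"delta_rot":[[0,0,1.331],[0,0,1.331],[0,0,1.331],[0,0,1.331],[0,0,1.331],[0,0,1.331],[0,0,1.331],[0,0,1.331]]}' 119
python3 go.py .493 .115 .1 90
```

```text
t: 0.95
position: [0.3883, 0.2453, 0.2054]
ee_rot: [180.0, -0.0, 97.2]
ft_force: [0.0, 0.3, -0.7]
grip_width: 0.0504
grip_force: 0.0
t 0.95 pos [0.3883 0.2453 0.2054] rot [180.   -0.   97.2] w 0.0504 F [ 0.   0.3 -0.7]
dpos [-0.1424  0.0876  0.1054] drot [ 0.    -0.     0.125]
```

```bash

python3 -m crank '{"delta_pos":[[-0.142,0.088,0.05],[-0.142,0.088,0.05],[-0.142,0.088,0.05],[-0.142,0.088,0.10],[-0.142,0.088,0.10],[-0.142,0.088,0.10],[-0.142,0.088,0.10]],"delta_rot":[[0,0,0.125],[0,0,0.125],[0,0,0.125],[0,0,0.125],[0,0,0.125],[0,0,0.125],[0,0,0.125]]}'
python3 go.py .493 .115 .0215 90; python3 - <<'E'
from h import *
save(r.read_camera("scene"),"s1.png")
E
```

```text
t: 1.65
position: [0.4933, 0.1187, 0.1062]
ee_rot: [180.0, -0.0, 90.4]
ft_force: [-0.1, -0.1, 0.2]
grip_width: 0.0503
grip_force: 0.0
t 1.65 pos [0.4933 0.1187 0.1062] rot [180.   -0.   90.4] w 0.0503 F [-0.1 -0.1  0.2]
dpos [-0.0037 -0.0003  0.0847] drot [ 0.    -0.     0.007]
```

View pics/s1.png

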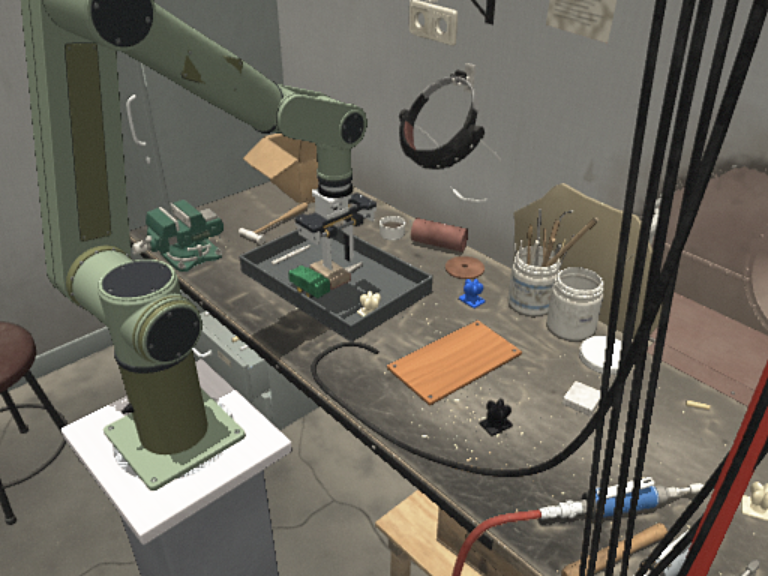

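The gripper is open and pointing down at about (335,245), with the casting clear at (370,302). I'll descend beside the block ends.

```bash

python3 -m crank '{"delta_pos":[[0,0,0.04],[0,0,0.07],[0,0,0.083],[0,0,0.083]],"delta_rot":[[0,0,0.0],[0,0,0.0],[0,0,0.0],[0,0,0.0]]}'
python3 go.py .493 .239 .0215 90
```

```text
t: 2.1
position: [0.4922, 0.1186, 0.022]
ee_rot: [-179.9, 0.0, 90.4]
ft_force: [0.4, 0.0, -0.2]
grip_width: 0.0505
grip_force: 0.0
t 2.1 pos [0.4922 0.1186 0.022 ] rot [-179.9    0.    90.4] w 0.0505 F [ 0.4  0.  -0.2]
dpos [0.1203 0.0017 0.0005] drot [-0.002  0.     0.008]
```

```bash

python3 -m crank '{"delta_pos":[[0.008,0,0],[0.016,0,0],[0.024,0,0],[0.032,0,0],[0.040,0,0],[0.048,0,0],[0.056,0,0],[0.064,0,0]],"delta_rot":[[0,0,0],[0,0,0],[0,0,0],[0,0,0],[0,0,0],[0,0,0],[0,0,0],[0,0,0]]}'
python3 go.py .493 .239 .0215 90; python3 - <<'E'
from m import *
c=r.read_camera("top")
a=c["img"][150:265,105:260];c=r.read_camera("scene");b=c["img"][140:225,155:295]
f=lambda i:cv2.resize(i,(390,290))
save({"img":np.hstack([f(a),f(b)])},"p1.png",1)
E
```

```text
t: 2.9
position: [0.4929, 0.1826, 0.0224]
ee_rot: [-180.0, -0.0, 90.3]
ft_force: [0.4, -1.4, 0.3]
grip_width: 0.05
grip_force: 0.8
t 2.9 pos [0.4929 0.1826 0.0224] rot [-180.    -0.    90.3] w 0.05 F [ 0.4 -1.4  0.3]
dpos [0.0564 0.0005 0.0009] drot [-0.    -0.     0.006]
```

View pics/p1.png

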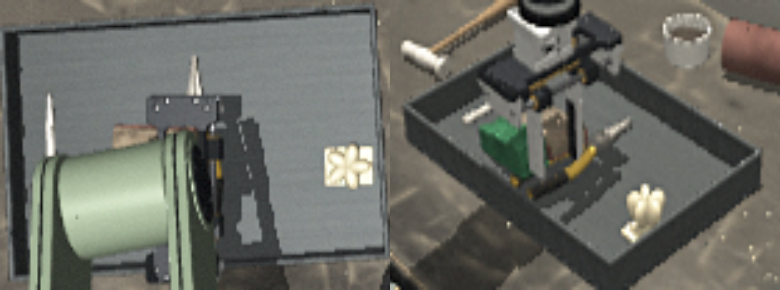

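The push is working: the green bar at right-panel (500,140) and the block at (555,130) are tipping off, and the grips are coming clear at (555,170). I'll carry on.

```bash

python3 -m crank '{"delta_pos":[[0.008,0,0],[0.016,0,0],[0.024,0,0],[0.032,0,0],[0.040,0,0],[0.048,0,0],[0.056,0,0],[0.060,0,0]],"delta_rot":[[0,0,0],[0,0,0],[0,0,0],[0,0,0],[0,0,0],[0,0,0],[0,0,0],[0,0,0]]}'
python3 go.py .493 .23 .0215 90; python3 -m crank '{"delta_pos":[[-0.003,0,0],[-0.005,0,0],[-0.005,0,-0.04],[-0.005,0,-0.09],[-0.005,0,-0.13],[-0.005,0,-0.13]],"delta_rot":[[0,0,0],[0,0,0],[0,0,0],[0,0,0],[0,0,0],[0,0,0]]}'
python3 -m crank '{"delta_pos":[[0.05,0,0],[0.1,0,0],[0.15,0,0],[0.18,0,0],[0.18,0,0]],"delta_rot":[[0,0,0],[0,0,0],[0,0,0],[0,0,0],[0,0,0]]}'
python3 - <<'E'
from m import *
c=r.read_camera("top");cv2.imwrite("raw2.png",c["img"])
a=c["img"][150:265,105:260];c=r.read_camera("scene");b=c["img"][140:225,155:295]
f=lambda i:cv2.resize(i,(390,290))
save({"img":np.hstack([f(a),f(b)])},"p2.png",1)
E
```

```text
t: 3.8
position: [0.4926, 0.2426, 0.0224]
ee_rot: [-180.0, -0.0, 90.4]
ft_force: [-0.1, -2.3, -0.2]
grip_width: 0.0502
grip_force: 1.1
t 3.8 pos [0.4926 0.2426 0.0224] rot [-180.    -0.    90.4] w 0.0502 F [-0.1 -2.3 -0.2]
dpos [-0.0126  0.0004  0.0009] drot [-0.    -0.     0.007]
t: 4.4
position: [0.498, 0.2383, 0.1602]
ee_rot: [179.2, -0.3, 90.3]
ft_force: [0.3, -0.2, 0.7]
grip_width: 0.0501
grip_force: 0.0
t: 4.9
position: [0.4905, 0.4202, 0.1513]
ee_rot: [-180.0, -0.1, 90.6]
ft_force: [0.5, -0.5, -0.7]
grip_width: 0.0501
grip_force: 0.0
```

View pics/p2.png

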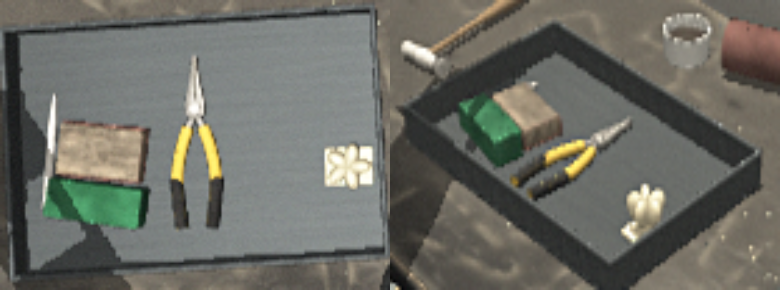

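Both are off the pliers and down on the tray floor beside the punch. The pliers lie free with the nose at left-panel (194,56) and the grip ends at (180,228) and (215,228). The casting hasn't moved. Next I'll measure the pliers.

```bash
python3 - <<'E'
from m import *
c=r.read_camera("top")
for k in("bar","wood"):
    m,_=masks(c)[k]; m=win(m,115,170,190,245); print(k,rect(c,m,.041 if k=="bar" else .03))
h=cv2.cvtColor(c["img"],cv2.COLOR_RGB2HSV).astype(int)
y=win((h[...,0]>18)&(h[...,0]<35)&(h[...,1]>120),165,205,190,250)
dk=win(h[...,2]<45,165,200,212,245)
for v in range(200,243,4):
    q=np.where((y|dk)[v])[0]
    if len(q): print(v,q.min(),q.max(),ray(c,q.min(),v,.012)[:2].round(4),ray(c,q.max()+1,v,.012)[:2].round(4))
q=np.argwhere(dk);print("dark rows",q[:,0].min(),q[:,0].max())
br=win(h[...,2]>120,172,192,160,205)
q=np.argwhere(br);v=q[:,0].min();print("nose",ray(c,q[q[:,0]<v+3,1].mean()+.5,v,.011)[:2].round(4))
E
python3 go.py .47 .198 .15 90
```

```text
bar (array([0.4702, 0.296 ]), [0.0427, 0.1083], np.float64(82.3))
wood (array([0.524 , 0.2931]), [0.0613, 0.0958], np.float64(84.4))
200 177 187 [0.5537 0.2136] [0.5536 0.1833]
204 176 189 [0.5427 0.2163] [0.5426 0.1778]
208 175 190 [0.5317 0.2189] [0.5316 0.1749]
212 174 191 [0.5208 0.2216] [0.5206 0.1721]
216 173 192 [0.5098 0.2243] [0.5097 0.1693]
220 173 192 [0.4989 0.2242] [0.4987 0.1693]
224 177 193 [0.4879 0.2131] [0.4878 0.1665]
228 192 192 [0.4769 0.1719] [0.4769 0.1691]
232 178 192 [0.4661 0.2102] [0.466  0.1691]
236 179 191 [0.4552 0.2074] [0.4551 0.1718]
dark rows 221 239
nose [0.6643 0.1984]
t 5.05 pos [0.4912 0.4157 0.1514] rot [-1.799e+02  1.000e-01  9.030e+01] w 0.05 F [-0.6  0.8  0.9]
dpos [-0.2176 -0.0224  0.0018] drot [-0.001  0.001  0.006]
```

```bash

python3 -m crank '{"delta_pos":[[-0.05,0.003,0],[-0.1,0.006,0],[-0.15,0.01,0],[-0.2,0.013,0],[-0.2195,0.0135,0.04],[-0.2195,0.0135,0.09],[-0.2195,0.0135,0.09],[-0.2195,0.0135,0.09]],"delta_rot":[[0,0,0.006],[0,0,0.006],[0,0,0.006],[0,0,0.006],[0,0,0.006],[0,0,0.006],[0,0,0.006],[0,0,0.006]]}' 76
python3 go.py .505 .196 .007 90
```

```text
t: 5.85
position: [0.5054, 0.1962, 0.0621]
ee_rot: [-179.8, 0.0, 89.9]
ft_force: [1.3, 1.1, -0.1]
grip_width: 0.0655
grip_force: 0.0
t 5.85 pos [0.5054 0.1962 0.0621] rot [-179.8    0.    89.9] w 0.0655 F [ 1.3  1.1 -0.1]
dpos [-0.0002 -0.0002  0.0551] drot [-0.003  0.001 -0.002]
```

The fingers close along x at this yaw, so I need a quarter turn to straddle the grips.

```bash

python3 -m crank '{"delta_pos":[[0,0,-0.02],[0,0,-0.02],[0,0,-0.02],[0,0,-0.02],[0,0,-0.02],[0,0,-0.02],[0,0,-0.02],[0,0,-0.02]],"delta_rot":[[0,0,-1.571],[0,0,-1.571],[0,0,-1.571],[0,0,-1.571],[0,0,-1.571],[0,0,-1.571],[0,0,-1.571],[0,0,-1.571]]}'
python3 -m crank '{"delta_pos":[[0,0,0],[0,0,0],[0,0,0],[0,0,0],[0,0,0]],"delta_rot":[[0,0,-0.371],[0,0,-0.371],[0,0,-0.371],[0,0,-0.371],[0,0,-0.371]]}'
python3 go.py .505 .196 .007 180
```

```text
t: 6.65
position: [0.509, 0.1984, 0.0865]
ee_rot: [179.8, 0.3, 159.2]
ft_force: [-0.1, -0.2, 0.6]
grip_width: 0.0662
grip_force: 0.0
t: 7.15
position: [0.5081, 0.1981, 0.085]
ee_rot: [179.9, 0.3, 180.0]
ft_force: [0.9, 0.0, -0.9]
grip_width: 0.0661
grip_force: 0.0
t 7.15 pos [0.5081 0.1981 0.085 ] rot [179.9   0.3 180. ] w 0.0661 F [ 0.9  0.  -0.9]
dpos [ 0.0034 -0.0022  0.078 ] drot [ 0.001  0.004 -0.001]
```

```bash

python3 -m crank '{"delta_pos":[[0.0035,-0.0022,0],[0.0035,-0.0022,0.02],[0.0035,-0.0022,0.04],[0.0035,-0.0022,0.05],[0.0035,-0.0022,0.05]],"delta_rot":[[0,0.004,0],[0,0.004,0],[0,0.004,0],[0,0.004,0],[0,0.004,0]]}'
python3 go.py .505 .196 .007 180
python3 - <<'E'
from h import *
c=r.read_camera("scene");save({"img":c["img"][130:225,155:295]},"p3.png",5)
E
```

```text
t: 7.65
position: [0.5012, 0.1948, 0.031]
ee_rot: [-180.0, -0.4, 180.0]
ft_force: [-0.5, -0.2, 0.1]
grip_width: 0.0659
grip_force: 0.0
t 7.65 pos [0.5012 0.1948 0.031 ] rot [-180.    -0.4  180. ] w 0.0659 F [-0.5 -0.2  0.1]
dpos [-0.0039  0.0012  0.0239] drot [-0.001 -0.008 -0.   ]
```

View pics/p3.png

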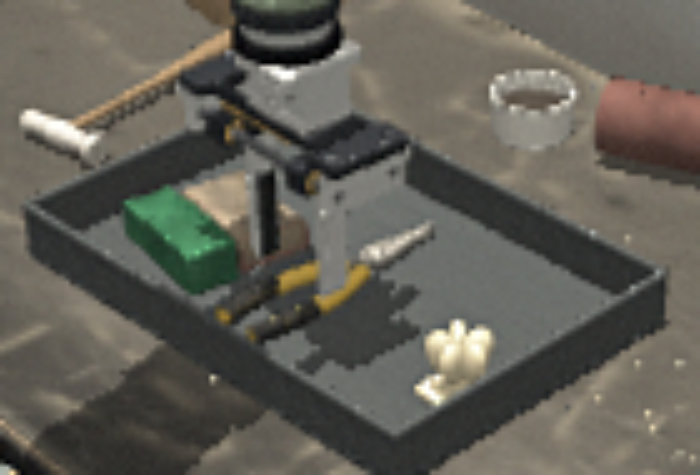

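The fingers straddle the grips, at (262,215) and (333,235), and the left one clears the block. I'll descend and close.

```bash

python3 -m crank '{"delta_pos":[[-0.003,0.001,0.01],[-0.003,0.001,0.02],[-0.003,0.001,0.0235],[-0.003,0.001,0.0235]],"delta_rot":[[0,-0.005,0],[0,-0.005,0],[0,-0.005,0],[0,-0.005,0]]}'
python3 -m crank '{"delta_pos":[[0,0,0],[0,0,0],[0,0,0],[0,0,0],[0,0,0]],"delta_rot":[[0,0,0],[0,0,0],[0,0,0],[0,0,0],[0,0,0]]}' 200
python3 go.py .505 .196 .1 180
```

```text
t: 8.1
position: [0.505, 0.196, 0.008]
ee_rot: [-180.0, -0.0, -180.0]
ft_force: [0.9, 0.6, -0.0]
grip_width: 0.0657
grip_force: 0.0
t: 8.6
position: [0.5061, 0.1963, 0.0092]
ee_rot: [180.0, 0.1, -180.0]
ft_force: [1.1, 0.7, 0.3]
grip_width: 0.0531
grip_force: 30.0
t 8.6 pos [0.5061 0.1963 0.0092] rot [ 1.8e+02  1.0e-01 -1.8e+02] w 0.0531 F [1.1 0.7 0.3]
dpos [ 0.0009 -0.0003 -0.0908] drot [0.    0.002 0.   ]
```

Gripped: 53 mm opening at 30 N. Now I'll lift slowly.

```bash

python3 -m crank '{"delta_pos":[[0,0,-0.005],[0,0,-0.015],[0,0,-0.03],[0,0,-0.05],[0,0,-0.07],[0,0,-0.09],[0,0,-0.11],[0,0,-0.11]],"delta_rot":[[0,0,0],[0,0,0],[0,0,0],[0,0,0],[0,0,0],[0,0,0],[0,0,0],[0,0,0]]}'
python3 go.py .505 -.215 .12 175
python3 - <<'E'
from h import *
c=r.read_camera("scene");save({"img":c["img"][110:225,155:295]},"p4.png",5)
E
```

```text
t: 9.4
position: [0.5089, 0.1969, 0.1236]
ee_rot: [179.9, 0.6, -180.0]
ft_force: [0.9, 0.8, -2.3]
grip_width: 0.0531
grip_force: 30.0
t 9.4 pos [0.5089 0.1969 0.1236] rot [ 179.9    0.6 -180. ] w 0.0531 F [ 0.9  0.8 -2.3]
dpos [ 0.004  -0.4119  0.0028] drot [0.002 0.01  0.088]
```

View pics/p4.png

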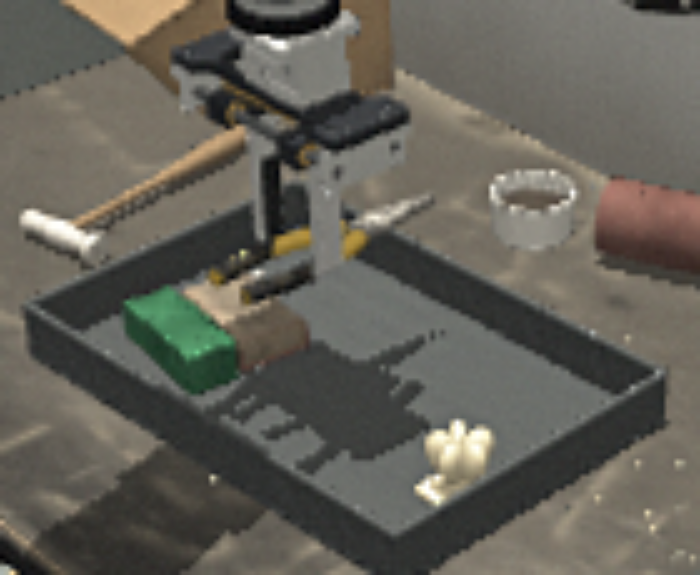

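The pliers are held level above the rim, with the nose at (430,200), and everything else is still in the tray. I'll carry them to the board, aligned with its long axis.

```bash

python3 -m crank '{"delta_pos":[[0,-0.02,0],[0.001,-0.055,0],[0.002,-0.095,0],[0.003,-0.135,0],[0.004,-0.175,0],[0.005,-0.215,0],[0.005,-0.255,0],[0.006,-0.295,0]],"delta_rot":[[0,0,0],[0,0,0.02],[0,0,0.04],[0,0,0.06],[0,0,0.092],[0,0,0.092],[0,0,0.092],[0,0,0.092]]}'
python3 go.py .5026 -.209 .12 174.7
```

```text
t: 10.25
position: [0.4985, -0.1, 0.1178]
ee_rot: [180.0, -0.1, 174.7]
ft_force: [0.8, -0.1, -2.4]
grip_width: 0.0529
grip_force: 30.0
t 10.25 pos [ 0.4985 -0.1     0.1178] rot [ 1.800e+02 -1.000e-01  1.747e+02] w 0.0529 F [ 0.8 -0.1 -2.4]
dpos [-0.014  -0.1081 -0.0023] drot [ 0.001 -0.001  0.001]
```

```bash

python3 -m crank '{"delta_pos":[[-0.004,-0.035,0],[-0.009,-0.07,0],[-0.013,-0.095,0],[-0.014,-0.108,0],[-0.014,-0.108,0.03],[-0.014,-0.108,0.06],[-0.014,-0.108,0.075],[-0.014,-0.108,0.075]],"delta_rot":[[0,0,0],[0,0,0],[0,0,0],[0,0,0],[0,0,0],[0,0,0],[0,0,0],[0,0,0]]}'
python3 go.py .5026 -.209 .0155 174.7
python3 - <<'E'
from h import *
c=r.read_camera("scene");save({"img":c["img"][165:285,240:370]},"p5.png",4.5)
E
```

```text
t: 11.05
position: [0.5011, -0.2054, 0.0407]
ee_rot: [179.8, -0.3, 174.8]
ft_force: [-0.3, 0.8, -1.7]
grip_width: 0.0527
grip_force: 30.0
t 11.05 pos [ 0.5011 -0.2054  0.0407] rot [179.8  -0.3 174.8] w 0.0527 F [-0.3  0.8 -1.7]
dpos [-0.002  -0.0036  0.0252] drot [ 0.004 -0.006  0.001]
```

View pics/p5.png

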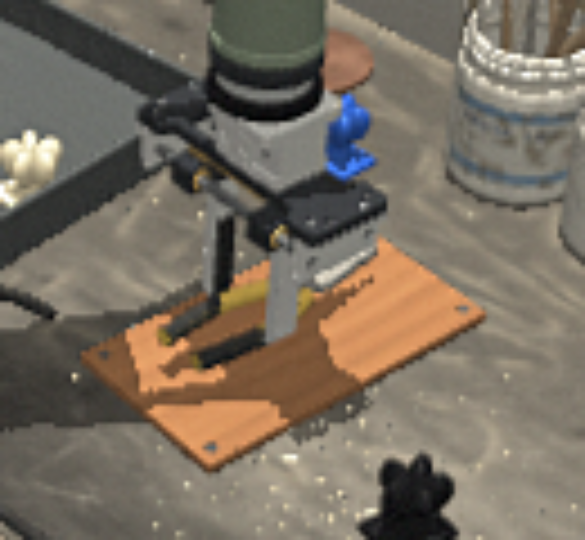

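The pliers are over the board, level and well inside it. I'll lower them until the force shows contact.

```bash

python3 -m crank '{"delta_pos":[[-0.001,-0.002,0.006],[-0.001,-0.002,0.012],[-0.001,-0.002,0.018],[-0.001,-0.002,0.022],[-0.001,-0.002,0.022]],"delta_rot":[[0,0,0],[0,0,0],[0,0,0],[0,0,0],[0,0,0]]}'
python3 -m crank '{"delta_pos":[[0,0,0.001],[0,0,0.002],[0,0,0.002]],"delta_rot":[[0,0,0],[0,0,0],[0,0,0]]}'
```

```text
t: 11.6
position: [0.5042, -0.2094, 0.0213]
ee_rot: [180.0, -0.0, 174.7]
ft_force: [0.1, 0.5, -1.9]
grip_width: 0.0529
grip_force: 30.0
t: 11.9
position: [0.5048, -0.2098, 0.02]
ee_rot: [180.0, 0.1, 174.7]
ft_force: [0.1, 0.3, -2.1]
grip_width: 0.0528
grip_force: 30.0
```

```bash

python3 -m crank '{"delta_pos":[[0,0,0.001],[0,0,0.002],[0,0,0.003],[0,0,0.003]],"delta_rot":[[0,0,0],[0,0,0],[0,0,0],[0,0,0]]}'
python3 -m crank '{"delta_pos":[[0,0,0.001],[0,0,0.0015],[0,0,0.0015]],"delta_rot":[[0,0,0],[0,0,0],[0,0,0]]}'
```

```text
t: 12.3
position: [0.5046, -0.2096, 0.0168]
ee_rot: [180.0, 0.0, 174.7]
ft_force: [0.3, 0.4, -2.5]
grip_width: 0.0527
grip_force: 30.0
t: 12.6
position: [0.5047, -0.2098, 0.0155]
ee_rot: [180.0, 0.1, 174.7]
ft_force: [0.2, -0.0, -2.2]
grip_width: 0.0531
grip_force: 30.0
```

```bash

python3 -m crank '{"delta_pos":[[0,0,0.0005],[0,0,0.001],[0,0,0.001]],"delta_rot":[[0,0,0],[0,0,0],[0,0,0]]}'
python3 -m crank '{"delta_pos":[[0,0,0.0005],[0,0,0.001],[0,0,0.001]],"delta_rot":[[0,0,0],[0,0,0],[0,0,0]]}'
```

```text
t: 12.9
position: [0.5048, -0.2098, 0.0152]
ee_rot: [-180.0, 0.1, 174.7]
ft_force: [-2.1, 1.6, 4.9]
grip_width: 0.0529
grip_force: 30.0
t: 13.2
position: [0.5048, -0.2098, 0.0151]
ee_rot: [180.0, 0.0, 174.8]
ft_force: [-3.7, 2.3, 11.2]
grip_width: 0.053
grip_force: 29.9
```

Contact is made. I'll ease back a little, open to about 68 mm, and rise.

```bash

python3 -m crank '{"delta_pos":[[0,0,-0.001],[0,0,-0.001]],"delta_rot":[[0,0,0],[0,0,0]]}'
python3 -m crank '{"delta_pos":[[0,0,0],[0,0,0],[0,0,0],[0,0,0]],"delta_rot":[[0,0,0],[0,0,0],[0,0,0],[0,0,0]]}' 65
python3 -m crank '{"delta_pos":[[0,0,-0.01],[0,0,-0.03],[0,0,-0.07],[0,0,-0.11],[0,0,-0.15],[0,0,-0.15],[0,0,-0.15]],"delta_rot":[[0,0,0],[0,0,0],[0,0,0],[0,0,0],[0,0,0],[0,0,0],[0,0,0]]}'
python3 - <<'E'
from h import *
c=r.read_camera("scene");save({"img":c["img"][130:285,155:375]},"p6.png",3.5)
E
```

```text
t: 13.4
position: [0.5048, -0.2098, 0.0151]
ee_rot: [-180.0, 0.1, 174.7]
ft_force: [-1.8, 1.0, 7.3]
grip_width: 0.0531
grip_force: 30.0
t: 13.8
position: [0.5048, -0.2097, 0.0142]
ee_rot: [180.0, 0.1, 174.7]
ft_force: [0.2, -0.2, -0.1]
grip_width: 0.0699
grip_force: 0.0
t: 14.5
position: [0.5055, -0.2102, 0.1664]
ee_rot: [-179.9, 0.3, 174.7]
ft_force: [0.6, -0.4, -0.8]
grip_width: 0.07
grip_force: 0.0
```

View pics/p6.png

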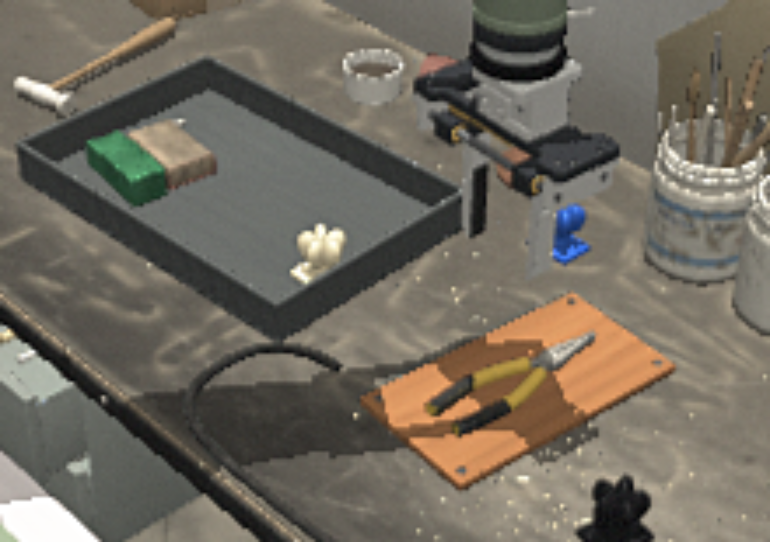

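The pliers lie flat and wholly on the board, with the nose at (590,338) and the grip ends at (432,408) and (458,430). The casting, block and bar are in the tray and the gripper is clear, so I'm handing in.

```bash
python3 -c "
from workcell import r
print(r.close_job())"
```

```text
the job is handed in; nothing more can be done
None
```

The job is handed in at about 14.5 s of robot time: both blocks were slid off inside the tray, the pliers lie flat and wholly on the board, and the casting is still standing where it was; no verdict came back.

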